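# Feel the gap under a test stand's sprung pressure plate with a taper gauge

## Robot

A 7-joint arm with a two-finger parallel gripper is mounted at the origin on the work surface. World frame = base frame: x ahead of the robot, y to its left, z up, the work surface at z = 0. Lengths are in mm, angles in rad, forces in N, time in s.
With the tool pointing down it reaches from about 350 to 900 mm from the base axis. Payload 7.2 kg.
Tool frame: the origin (TCP) lies midway between the tips of the shut fingers; the grasp point (between the pads) lies 19 mm behind it; z points along the fingers, y is the direction in which the jaws open and shut (so a half turn about z gives the same grasp; the last joint's range is limited). The gripper opens to 88 mm and grips with 3 to 60 N. Pads are 20 mm wide; open, the fingers measure 115 mm over their backs; the gripper's body (75 mm by 178 mm) begins 61 mm behind the grasp point.
Start: joints at [1.044, 0.411, -0.013, 1.596, 0.006, 1.134, -0.082], TCP at [276.785, -560.374, 222.653] pointing down, gripper open.
Joint ranges: [-2.95, 2.95], [-0.29, 1.99], [-1.47, 1.44], [0.14, 2.54], [-1.03, 4.17], [0.13, 1.85], [-2.86, 2.86]. Speed limits (rad/s): [2.39, 2.39, 3.01, 3.01, 3.14, 3.14, 3.14].

## Interface

Orientations are given as a unit quaternion [x, y, z, w].
In Python, from plant import manip, snapshot, calibration gives the robot as it stands.
- The arm moves only by the shell command python3 -m creep 'ROWS' [OPENING] [FORCE]. ROWS is JSON, a list of rows, each a list of 6 numbers: the shift along the world's x, y, z in cm, then the turn, a rotation vector about the world's x, y, z in rad. In form: [[x, y, z, rx, ry, rz], ...]. A call has 1 to 8 rows; each row is the pose to reach, as a shift and turn from the pose measured when the call began; what a row does not reach only later rows make up. A row lasts 1/12 s, in which the tool goes at most 41.7 mm and 7.16 degrees, less where a joint would pass 70% of its speed; a pose out of reach is approached as far as the arm can. A call with a gripper value outside its range is refused whole. OPENING is the opening, from -1 (shut) to 1 (fully open), so that 0 is half open, set as the call begins (- or left out, the last holds). The fingers move at their own pace and stop on an object; FORCE is the grip in N (left out, the last holds). Time passes only in rows, so rows that repeat a pose let the fingers close. It gives the time, the measured TCP pose, the force and the opening at its end, in the units of the state.
- manip.sense(): the state, without advancing time (a new reading comes with each control period).
- snapshot(name): name is "scene" or "side" or "wrist"; returns (picture, depth): 400x640x3 uint8, red, green, blue; 400x640 float32, mm along the optical axis (not along the pixel's ray), 0 where there is no reading.
- calibration(name): a dict with "K" (3x3 intrinsics, pixels), "cam_to_world" (4x4, takes a point from camera to world coordinates). Camera axes: x right, y down, z forward; pixel columns grow to the right and rows downward; lengths in mm; the calibration is good to about 2 mm. A picture is of the moment at which its call begins: read the wrist's pose just before it. calibration takes no time and is no camera call; for the wrist camera it gives the pose at the moment of the call.
- manip.sign_off(): hands the job in, once; it reports no verdict.
The state is a dict: "t": time; "joint_pos": joint angles; "joint_vel": joint speeds; "joint_torque": joint torques, N m; "tcp_pos": TCP position; "tool_rot": TCP orientation; "wrist_force": force on the tool from outside, world axes, zero at the start; "ft_torque": the same for the moment, N m; "gripper_width": finger opening in mm.
Only numpy, scipy, OpenCV 4.12 (cv2) and the standard library are available. Lean on these libraries where they do the work, as an engineer would, in place of code of your own. Each camera call takes 0.05 s, during which the arm holds its last target. There are 200 camera calls.

## Task

Pick up the gauge with the long tapered blade and slide the blade, flat on the test stand's lower plate, straight in under the sprung pressure plate until it drags snugly and has just lifted that plate by about one millimetre; never force it further in. Finish still gripping the gauge and holding it at that depth. Leave the short-bladed gauge, the probe and the sample disc where they are.

Things in the scene. Friction and masses are not known exactly. Their poses are not given: they have to be found in the camera images.
- taper_gauge: Loose gauge lying on the bench, 0.16 kg. Aluminium handle 100 long, 18 wide, 26 high, three dark bands; steel blade 120 long, 14 wide, tapering in thickness from 11.6 at the handle to 2 at the tip (0.8 per 10 mm), underside flat and flush with the handle's, top sloping. Origin: centre of the handle's underside; x points to the blade tip (170 away), z up.
- taper_tip (a point): End of the tapered blade, on its underside, on the centre line.
- block_gauge: Bystander: same handle, but a short blunt steel blade, 55 long and a constant 12 thick. Origin and axes as for the taper gauge.
- stand: Fixed test stand: reddish base plate 200 x 140 x 18; on it a steel lower plate 44 wide, flat top 45 above the bench, from x = -40 to +110 in the stand's frame; two columns (18 diameter, at x = 85, y = +-38) up to 164. Origin on the bench below the middle of the pressure plate's front edge; x points level the way the blade goes in, z up.
- mouth (a point): Point on the lower plate's top, straight below the middle of the pressure plate's front edge (45 above the stand's origin). Axes as for the stand.
- head: Clamp head on the columns, with the stand's x, y and yaw; underside about 100 above the bench. Carries the sprung steel pressure plate (45 along x, 42 wide, 8 thick; upturned lip reaching 12 out in front of its front edge). Height varies, so the gap between the plates is 4 to 7.5 mm, to be found by feel: the blade first touches with its tip 25 to 69 mm past the front edge.
- plate (a joint): How far the pressure plate is lifted, m: 0 on its stop, up to 0.008. A spring presses it down with about 5 N at 0, plus 1.2 N per mm of lift, so the blade drags with several newtons (friction on both faces) as soon as it touches; from there 12.5 mm of travel lifts it 1 mm.
- probe: Bystander: steel probe standing upright, 40 diameter at the foot, 78 high. Origin: centre of its underside.
- sample: Bystander: dark sample disc lying flat, 100 diameter, 12 thick. Origin: centre of its underside.
Mind the look-alikes: they are no part of the job. What is shaped like the taper_gauge but blue is not meant.

How it is judged:
By the outcome, as a careful person would: the job done as asked, in the order asked, and still so for the second after the job is handed in, while the arm keeps its last pose, push and grip.
It also fails if it takes over 58 s, if anything falls off the work surface, if the arm or the gripper's body presses on something with over 40 N, if the wrist force passes 120 N, or if a joint passes its speed limit or range.

## Working session

There is one attempt and no reset: what is moved stays moved. The work goes in short steps, Python scripts to look and compute and a shell command to move; the robot and the scene stay as the last step left them, time stands still between calls to the robot, and variables do not carry over. Pictures are saved under pics/ and viewed, about 8 in all and at most 12, crops included, and the job is handed in when it is done.

```bash
mkdir -p pics; ls
python3 - <<'E'
from plant import manip, snapshot, calibration
import cv2,numpy as np
print(manip.sense())
for n in ["scene","side"]:
    p,d=snapshot(n); np.savez(f"pics/{n}0.npz",p=p,d=d,**calibration(n)); cv2.imwrite(f"pics/{n}0.png",p[:,:,::-1])
    print(n,calibration(n))
E
```

```text
pics
{'t': 0.0, 'joint_pos': array([ 1.04380528,  0.41188057, -0.01273137,  1.59702793,  0.00563339,
        1.13429151, -0.08220937]), 'joint_vel': array([-2.38955401e-04,  5.49931443e-05,  2.58500967e-04,  1.05552539e-03,
        8.75068135e-04,  3.34432607e-04, -1.38603244e-03]), 'joint_torque': array([ 1.51290092e-04, -5.87940860e+01,  6.41446766e-01, -2.91074520e+01,
       -5.38744451e-02,  1.83710363e-02,  1.18625812e-04]), 'tcp_pos': array([ 276.53364472, -559.94083892,  221.82762256]), 'tool_rot': array([ 9.73798372e-01,  2.27411772e-01, -2.43182669e-04, -7.47198010e-04]), 'wrist_force': array([ 0.0521388 , -0.63246271, -0.48083248]), 'ft_torque': array([-0.02840842,  0.03831223,  0.05334761]), 'gripper_width': 87.81358174555675}
scene {'K': array([[449.79016676,   0.        , 317.04185642],
       [  0.        , 449.79016676, 201.53634012],
       [  0.        ,   0.        ,   1.        ]]), 'cam_to_world': array([[-2.60758169e-01,  6.32549124e-01, -7.29305686e-01,
         1.41588819e+03],
       [ 9.65393817e-01,  1.67355729e-01, -2.00017094e-01,
         1.76267484e+02],
       [-4.46715334e-03, -7.56223291e-01, -6.54298386e-01,
         8.69516202e+02],
       [ 0.00000000e+00,  0.00000000e+00,  0.00000000e+00,
         1.00000000e+00]])}
side {'K': array([[476.35376445,   0.        , 307.97196567],
       [  0.        , 476.35376445, 198.71667726],
       [  0.        ,   0.        ,   1.        ]]), 'cam_to_world': array([[-9.84268271e-01, -1.16094820e-01,  1.33183947e-01,
         2.86442074e+02],
       [-1.76544057e-01,  6.16642272e-01, -7.67192612e-01,
         1.11206773e+03],
       [ 6.94023619e-03, -7.78636180e-01, -6.27437273e-01,
         1.02834724e+03],
       [ 0.00000000e+00,  0.00000000e+00,  0.00000000e+00,
         1.00000000e+00]])}
```

View pics/scene0.png

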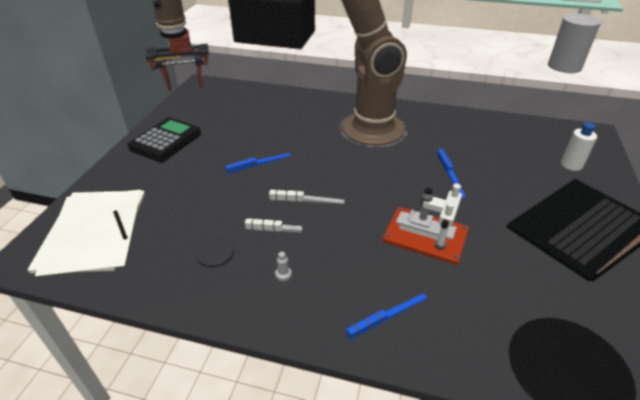

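View pics/side0.png

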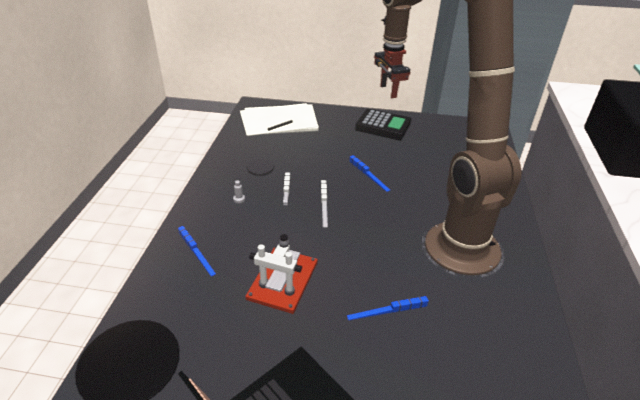

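Candidates in scene picture: silver long-bladed gauge (307,198) – chosen; silver short-bladed (274,226) – block gauge; blue look-alikes at (258,162), (450,172), (388,314) – not meant. In side view the taper gauge is at (324,203), and the stand at (283,277).

```bash
cat > h.py <<'E'
import numpy as np,cv2
def load(n): return np.load(f"pics/{n}.npz")
def cast(z,uv,h):
    uv=np.atleast_2d(uv).astype(float); T=z["cam_to_world"]
    r=np.c_[uv,np.ones(len(uv))]@np.linalg.inv(z["K"]).T@T[:3,:3].T
    return T[:3,3]+r*((h-T[2,3])/r[:,2])[:,None]
def pts(z,m):
    v,u=np.nonzero(m&(z["d"]>0)); d=z["d"][v,u]; T=z["cam_to_world"]
    return (np.c_[u,v,np.ones(len(u))]@np.linalg.inv(z["K"]).T*d[:,None])@T[:3,:3].T+T[:3,3]
E
python3 - <<'E'
from h import *
np.set_printoptions(precision=1,suppress=True)
ims=[]
for n,roi,rs in [("scene0",(255,180,355,215),(370,170,490,270)),("side0",(305,170,345,235),(235,225,330,315))]:
    z=load(n);p=z["p"].astype(int)
    m=np.zeros(p.shape[:2],bool);u0,v0,u1,v1=roi;m[v0:v1,u0:u1]=p[v0:v1,u0:u1].min(2)>90
    P=pts(z,m); c=np.median(P,0);_,_,V=np.linalg.svd((P-P.mean(0))[:,:2],full_matrices=False)
    a=V[0];s=(P-c)[:,:2]@a
    print(n,"gauge",c,"axis",a,"ext",s.min(),s.max(),"z",np.percentile(P[:,2],[5,50,95]))
    for lo in np.linspace(s.min(),s.max(),9)[:-1]:
        q=P[(s>=lo)&(s<lo+(np.ptp(s)/8))];print("  ",q.mean(0))
    m=(p[:,:,0]>110)&(p[:,:,1]<75)&(p[:,:,2]<75);mm=np.zeros_like(m);u0,v0,u1,v1=rs;mm[v0:v1,u0:u1]=m[v0:v1,u0:u1]
    v,u=np.nonzero(mm);W=cast(z,np.c_[u,v],18)[:,:2].astype(np.float32)
    r=cv2.minAreaRect(W);print("stand",r,cv2.boxPoints(r))
    ims.append(cv2.resize(z["p"][rs[1]:rs[3],rs[0]:rs[2]],(400,380),interpolation=2))
    ims.append(cv2.resize(z["p"][roi[1]-10:roi[3]+30,roi[0]-10:roi[2]+10],(400,220),interpolation=2))
cv2.imwrite("pics/c1.png",np.hstack([np.vstack(ims[:2]),np.vstack(ims[2:])])[:,:,::-1])
E
```

```text
scene0 gauge [ 453.3 -147.2    8.5] axis [-0.2  1. ] ext -93.71729279635589 137.37744759681667 z [-0.6  8.5 27.2]
   [ 461.8 -223.6   12.9]
   [ 461.7 -197.3   16.1]
   [ 456.4 -168.3   16.3]
   [ 450.9 -140.6   15.2]
   [ 444.6 -112.7    6.6]
   [439.3 -83.5   5.5]
   [434.3 -55.1   4.5]
   [429.5 -26.7   3. ]
stand ((514.2850341796875, 230.017822265625), (201.31602478027344, 147.4738311767578), 80.4996337890625) [[424.9 142.9]
 [570.4 118.6]
 [603.6 317.1]
 [458.2 341.5]]
side0 gauge [ 444.6 -123.8    9.7] axis [ 0.2 -1. ] ext -115.41598827798244 143.4809017929569 z [-1.7  9.7 28.8]
   [429.5 -25.9   2.8]
   [433.8 -57.    5.1]
   [439.7 -89.    6.4]
   [ 447.3 -125.6   13.1]
   [ 451.8 -152.2   23. ]
   [ 458.4 -184.3   24.2]
   [ 461.6 -215.    21.5]
   [ 461.1 -248.7    0.5]
stand ((510.2272644042969, 236.2261962890625), (208.6731719970703, 141.51260375976562), 80.48125457763672) [[423.2 145. ]
 [562.8 121.6]
 [597.3 327.4]
 [457.7 350.8]]
```

View pics/c1.png

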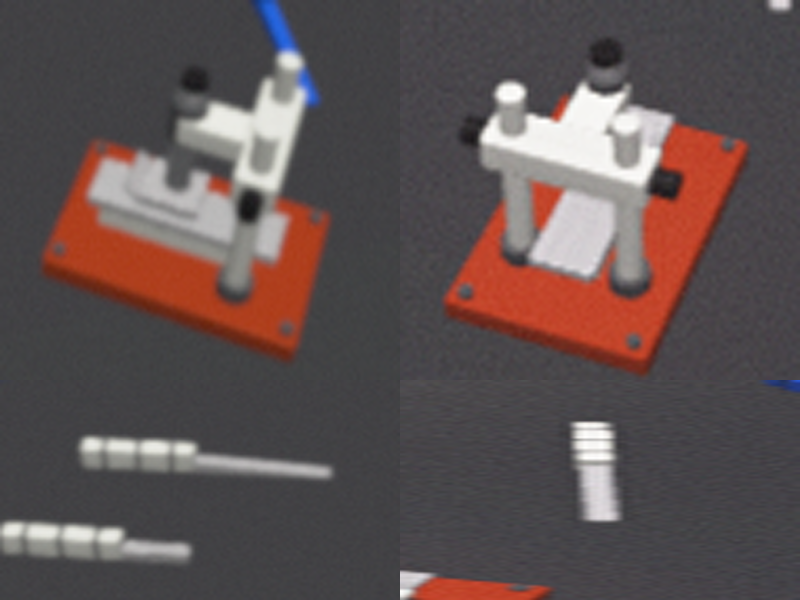

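The crop confirms it: tapered silver gauge has the long blade (handle ≈(270–303,196), tip ≈(344,201)). On the stand, the columns are on the +y side, and the pressure plate mouth faces −y, toward the gauge.

Run:
```python
from h import *
np.set_printoptions(precision=1,suppress=True)
s=load("scene0");d=load("side0")
print("plate scene",cast(s,[(397,222.6),(401.5,211.3),(453.1,238.9),(457,225.8)],45))
print("plate side",cast(d,[(265.9,287.3),(281.3,290.9),(299.8,253.4)],45))
# gauge blade + handle top from depth
for n,z,roi in [("scene",s,(255,180,355,215)),("side",d,(305,170,345,235))]:
    p=z["p"].astype(int);m=np.zeros(p.shape[:2],bool);u0,v0,u1,v1=roi;m[v0:v1,u0:u1]=p[v0:v1,u0:u1].min(2)>90
    v,u=np.nonzero(m);W=cast(z,np.c_[u,v],5);a=np.array([-.19,.98]);t=W[:,:2]@a
    print(n,"tip",W[t>t.max()-4].mean(0)); W=cast(z,np.c_[u,v],22);t=W[:,:2]@a;print("rear",W[t<t.min()+5].mean(0))
    P=pts(z,m);q=P[P[:,2]>18];print("top",q.mean(0),np.ptp(q@np.r_[a,0]));b=P[(P[:,2]<14)&(P[:,2]>2)&(P[:,1]>-110)];print("blade",b.mean(0))
```

```text
plate scene [[525.1 151.7  45. ]
 [477.2 157.7  45. ]
 [548.7 297.8  45. ]
 [496.9 305.8  45. ]]
plate side [[539.  301.7  45. ]
 [495.9 306.2  45. ]
 [474.  161.   45. ]]
scene tip [430.1 -13.8   5. ]
rear [ 465.1 -231.9   22. ]
top [ 460.3 -178.2   24.8] 98.77722951872357
blade [438.2 -64.9   6. ]
side tip [424.9  -7.7   5. ]
rear [ 464.7 -232.6   22. ]
top [ 456.9 -173.    25.5] 103.98278721230028
blade [436.5 -59.7   6.6]
```

Gauge: handle centre ≈(458.5,−176), yaw ≈100.6°; stand mouth ≈(506,195), yaw ≈81°. Moving above the gauge.

```bash
python3 -m creep '[[18,38,0,0,0,0.9],[18,38,0,0,0,0.9],[18,38,0,0,0,0.9],[18,38,0,0,0,0.9],[18,38,0,0,0,0.9],[18,38,0,0,0,0.9],[18,38,0,0,0,0.9],[18,38,0,0,0,0.9]]' 1
python3 - <<'E'
from plant import manip
print(manip.sense()["tcp_pos"],manip.sense()["tool_rot"])
E
```

```text
t: 0.77
tcp_pos: [419.4, -257.0, 222.0]
tool_rot: [0.776, 0.631, -0.001, -0.001]
wrist_force: [1.1, -0.2, 0.2]
gripper_width: 87.4
[ 419.39178322 -257.03974417  221.97069723] [ 7.75634431e-01  6.31181838e-01 -6.19661624e-04 -5.76147501e-04]
```

```bash
python3 -m creep '[[3.9,8.1,0,0,0,0.39],[3.9,8.1,0,0,0,0.39],[3.9,8.1,0,0,0,0.39],[3.9,8.1,0,0,0,0.39],[3.9,8.1,0,0,0,0.39],[3.9,8.1,0,0,0,0.39],[3.9,8.1,0,0,0,0.39]]'
python3 - <<'E'
from plant import manip,snapshot,calibration
import numpy as np,cv2
print(manip.sense()["tcp_pos"],manip.sense()["tool_rot"])
c=calibration("wrist");p,d=snapshot("wrist");np.savez("pics/w1.npz",p=p,d=d,**c);cv2.imwrite("pics/w1.png",p[:,:,::-1]);print(c)
E
```

```text
t: 1.35
tcp_pos: [457.5, -177.9, 221.7]
tool_rot: [0.641, 0.768, -0.001, -0.001]
wrist_force: [-0.1, 0.5, -0.0]
gripper_width: 88.1
[ 457.54863532 -177.92993206  221.73939315] [ 6.40920146e-01  7.67606557e-01 -1.10061580e-03 -5.72706829e-04]
{'K': array([[350.23403909,   0.        , 318.02058827],
       [  0.        , 350.23403909, 208.11456644],
       [  0.        ,   0.        ,   1.        ]]), 'cam_to_world': array([[ 9.84307243e-01,  1.69590460e-01,  4.87680997e-02,
         4.42827595e+02],
       [ 1.76428959e-01, -9.40346070e-01, -2.90898765e-01,
        -9.73501462e+01],
       [-3.47476448e-03,  2.94937867e-01, -9.55510115e-01,
         3.83933547e+02],
       [ 0.00000000e+00,  0.00000000e+00,  0.00000000e+00,
         1.00000000e+00]])}
```

View pics/w1.png

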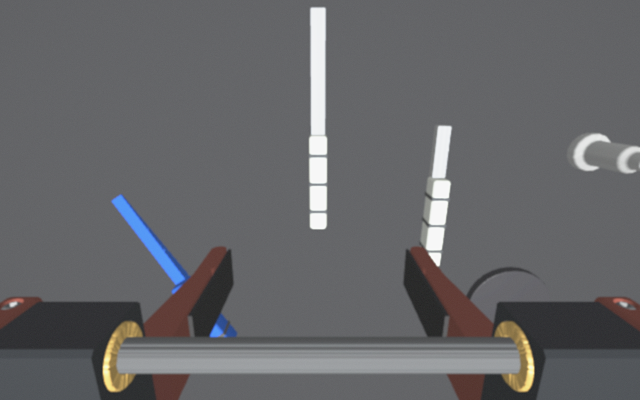

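Wrist view: gauge runs vertically at u≈318, tip (318,8), blade/handle joint (318,135), rear (318,229).

Run:
```python
from h import *
np.set_printoptions(precision=3,suppress=True)
w=load("w1");p=w["p"].astype(int)
m=(p.min(2)>140);m[:,:295]=0;m[:,345:]=0;m[240:]=0
rows=lambda a,b:np.array([(np.nonzero(m[v])[0].mean(),v) for v in range(a,b) if m[v].sum()>5])
B=cast(w,rows(12,130),6)[:,:2];H=cast(w,rows(140,225),26)[:,:2]
for n,X in(("blade",B),("handle",H)):
    l=cv2.fitLine(X.astype(np.float32),2,0,.01,.01).ravel();print(n,l,np.degrees(np.arctan2(l[1],l[0])))
v=np.nonzero(m)[0];print(v.min(),v.max())
t=cast(w,[(318,v.min())],2);j=cast(w,[(318,135)],26);r=cast(w,[(318,v.max()+.5)],26);print(t,j,r,np.linalg.norm(j-r),np.linalg.norm((t-r)[:,:2]))
```

```text
blade [  0.177  -0.984 436.182 -70.563] -79.79515
handle [   0.173   -0.985  455.726 -178.799] -80.061
7 229
[[426.301 -12.784   2.   ]] [[ 447.511 -130.643   26.   ]] [[ 465.379 -230.34    26.   ]] 101.28519546345323 221.03763891904873
```

```bash
python3 -m creep '[[-0.1,-0.2,-4,0,0,0],[-0.1,-0.2,-8,0,0,0],[-0.1,-0.2,-12,0,0,0],[-0.1,-0.2,-16,0,0,0],[-0.1,-0.2,-19,0,0,0],[-0.1,-0.2,-20.5,0,0,0],[-0.1,-0.2,-21.5,0,0,0],[-0.1,-0.2,-21.7,0,0,0]]' 0.2 && python3 -m creep '[[0,0,0,0,0,0],[0,0,0,0,0,0]]'
```

```text
t: 2.07
tcp_pos: [455.5, -180.3, 3.2]
tool_rot: [0.642, 0.767, -0.002, -0.002]
wrist_force: [-0.9, 0.5, -0.1]
gripper_width: 52.8
t: 2.23
tcp_pos: [455.9, -181.0, 4.0]
tool_rot: [0.642, 0.767, -0.002, -0.001]
wrist_force: [0.2, -0.8, -0.0]
gripper_width: 52.9
```

```bash
python3 -m creep '[[0,0,0,0,0,0],[0,0,0,0,0,0],[0,0,0,0,0,0],[0,0,0,0,0,0],[0,0,0,0,0,0],[0,0,0,0,0,0],[0,0,0,0,0,0],[0,0,0,0,0,0]]' -1 40 && python3 -m creep '[[0,0,1,0,0,0],[0,0,3,0,0,0],[0,0,6,0,0,0],[0,0,9,0,0,0],[0,0,10,0,0,0],[0,0,10,0,0,0],[0,0,10,0,0,0]]'
python3 - <<'E'
from plant import manip,snapshot,calibration
import numpy as np,cv2
print(manip.sense()["tcp_pos"],manip.sense()["tool_rot"],manip.sense()["wrist_force"])
c=calibration("wrist");p,d=snapshot("wrist");np.savez("pics/w2.npz",p=p,d=d,**c);cv2.imwrite("pics/w2.png",p[:,:,::-1])
E
```

```text
t: 2.9
tcp_pos: [456.3, -181.0, 4.3]
tool_rot: [0.642, 0.767, -0.001, -0.001]
wrist_force: [0.1, 0.2, 4.7]
gripper_width: 17.6
t: 3.48
tcp_pos: [456.0, -181.3, 104.3]
tool_rot: [0.642, 0.767, -0.002, -0.001]
wrist_force: [0.3, 0.6, -2.2]
gripper_width: 17.9
[ 455.99781693 -181.2805712   104.260866  ] [ 6.42224757e-01  7.66514698e-01 -1.51262274e-03 -5.40119658e-04] [ 0.28758781  0.61639145 -2.22139673]
```

View pics/w2.png

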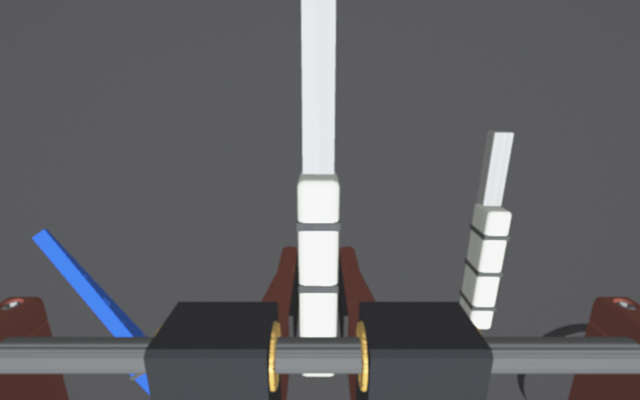

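Gauge is firmly in the jaws, straight in the view (u≈318), the short one is undisturbed. Turning into line in front of the stand and looking.

```bash
python3 -m creep '[[1.3,13.9,0,0,0,-0.33],[1.3,13.9,0,0,0,-0.33],[1.3,13.9,0,0,0,-0.33],[1.3,13.9,0,0,0,-0.33],[1.3,13.9,0,0,0,-0.33],[1.3,13.9,0,0,0,-0.33],[1.3,13.9,0,0,0,-0.33]]'
python3 - <<'E'
from plant import manip,snapshot,calibration
import numpy as np,cv2
s=manip.sense();print(s["tcp_pos"],s["tool_rot"],s["wrist_force"])
c=calibration("wrist");p,d=snapshot("wrist");np.savez("pics/w3.npz",p=p,d=d,**c);cv2.imwrite("pics/w3.png",p[:,:,::-1]);print(c)
E
```

```text
t: 4.12
tcp_pos: [467.4, -42.7, 102.1]
tool_rot: [0.759, 0.651, -0.003, -0.002]
wrist_force: [-0.4, -0.4, -1.3]
gripper_width: 17.4
[467.42971076 -42.73721267 102.11000661] [ 0.75919787  0.65085006 -0.00258939 -0.00246672] [-0.42672388 -0.40795061 -1.31102663]
{'K': array([[350.23403909,   0.        , 318.02058827],
       [  0.        , 350.23403909, 208.11456644],
       [  0.        ,   0.        ,   1.        ]]), 'cam_to_world': array([[ 9.87913366e-01, -1.45473523e-01, -5.35222849e-02,
         4.80414873e+02],
       [-1.54787286e-01, -9.44218020e-01, -2.90677186e-01,
         3.80122514e+01],
       [-8.25087154e-03,  2.95448447e-01, -9.55323054e-01,
         2.64280412e+02],
       [ 0.00000000e+00,  0.00000000e+00,  0.00000000e+00,
         1.00000000e+00]])}
```

View pics/w3.png

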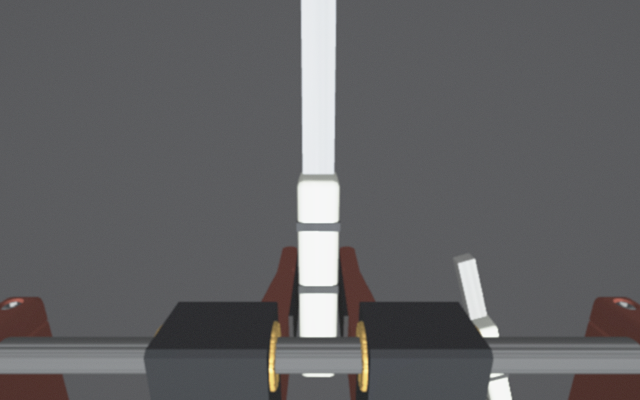

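The held gauge blocks nothing but the stand lies outside the view; going up and to the side for a look down at the mouth.

```bash
python3 -m creep '[[-1,1,4,0,0,0],[-3,3,8,0,0,0],[-5,6,11,0,0,0],[-5.5,9,14,0,0,0],[-5.5,12,16,0,0,0],[-5.5,14,16,0,0,0],[-5.5,14,16,0,0,0],[-5.5,14,16,0,0,0]]'
python3 - <<'E'
from plant import manip,snapshot,calibration
import numpy as np,cv2
s=manip.sense();print(s["tcp_pos"],s["tool_rot"],s["wrist_force"])
c=calibration("wrist");p,d=snapshot("wrist");np.savez("pics/w4.npz",p=p,d=d,**c);cv2.imwrite("pics/w4.png",p[:,:,::-1])
E
```

```text
t: 4.83
tcp_pos: [412.8, 96.4, 262.4]
tool_rot: [0.759, 0.651, -0.002, -0.002]
wrist_force: [0.3, -1.0, -1.9]
gripper_width: 17.7
[412.7574928   96.43831667 262.41800304] [ 0.75948561  0.65051701 -0.00229279 -0.00199315] [ 0.2801465  -1.0468195  -1.93374114]
```

View pics/w4.png

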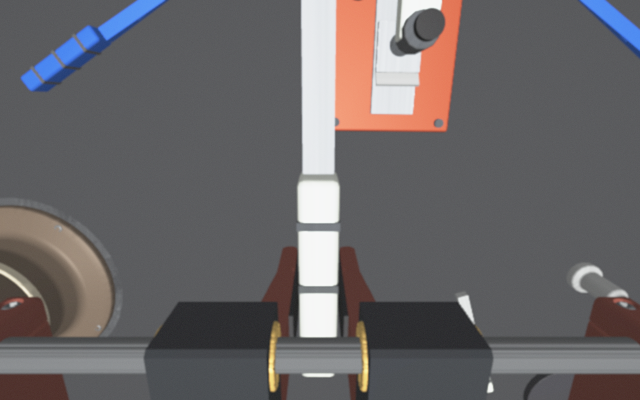

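Shows the stand's front: lower plate front edge at (372–413,113), pressure-plate lip at (376–419,73–86), plunger knob (425,30), red front edge at v≈130.

Run:
```python
from h import *
np.set_printoptions(precision=3,suppress=True)
w=load("w4");p=w["p"].astype(int)
red=(p[:,:,0]>140)&(p[:,:,1]<110)&(p[:,:,2]<100);pl=(p.min(2)>120)
def line(uv,h):
    W=cast(w,uv,h)[:,:2].astype(np.float32);l=cv2.fitLine(W,cv2.DIST_HUBER,0,.01,.01).ravel();return l[2:],np.degrees(np.arctan2(l[1],l[0]))%180
print("red right",line([(np.nonzero(red[v])[0].max()+.5,v) for v in range(5,112)],18))
print("red front",line([(u,np.nonzero(red[:,u])[0].max()+.5) for u in range(345,432)],18))
R=[];L=[]
for v in range(90,110):
    x=np.nonzero(pl[v,345:450])[0]+345;L.append((x.min()-.5,v));R.append((x.max()+.5,v))
print(L[::6],R[::6]);print("plate L",line(L,45),"R",line(R,45))
L2=[(np.nonzero(pl[v,345:395])[0].min()+344.5,v) for v in range(25,70)]
print("L2",L2[::10],line(L2,45))
F=[(u,np.nonzero(pl[80:125,u])[0].max()+80.5) for u in range(378,408)];print("front",F[::8],line(F,45))
for v in range(20,125,5): print(v,pts(w,(np.indices(red.shape)[0]==v)&(np.indices(red.shape)[1]>380)&(np.indices(red.shape)[1]<410)).mean(0))
cv2.imwrite("pics/c4.png",cv2.resize(w["p"][0:135,330:470],None,fx=4.4,fy=4.4,interpolation=2)[:,:,::-1])
```

```text
red right (array([574.259, 196.219], dtype=float32), np.float32(80.36761))
red front (array([504.084, 130.483], dtype=float32), np.float32(170.16989))
[(np.float64(370.5), 90), (np.float64(370.5), 96), (np.float64(369.5), 102), (np.float64(369.5), 108)] [(np.float64(415.5), 90), (np.float64(414.5), 96), (np.float64(414.5), 102), (np.float64(413.5), 108)]
plate L (array([470.865, 171.109], dtype=float32), np.float32(11.18833)) R (array([522.008, 164.118], dtype=float32), np.float32(80.412575))
L2 [(np.float64(374.5), 25), (np.float64(373.5), 35), (np.float64(373.5), 45), (np.float64(372.5), 55), (np.float64(371.5), 65)] (array([484.484, 218.253], dtype=float32), np.float32(79.49305))
front [(378, np.float64(114.5)), (386, np.float64(114.5)), (394, np.float64(114.5)), (402, np.float64(114.5))] (array([494.643, 151.377], dtype=float32), np.float32(171.06165))
20 [498.985 232.842  84.04 ]
25 [496.736 227.457  93.54 ]
30 [496.244 223.533  94.165]
35 [495.641 219.822  93.486]
40 [495.286 215.637  95.392]
45 [495.668 212.052  92.227]
50 [497.069 208.788  84.38 ]
55 [501.192 206.371  63.357]
60 [501.904 202.145  60.038]
65 [501.501 197.686  60.003]
70 [501.07  193.185  60.096]
75 [501.153 188.731  57.668]
80 [500.06  184.072  60.938]
85 [499.35  179.469  62.396]
90 [502.408 174.748  45.151]
95 [502.433 169.803  45.346]
100 [501.507 164.972  45.154]
105 [501.043 160.027  45.224]
110 [500.866 154.998  45.312]
115 [505.456 148.066  18.086]
120 [504.886 142.665  18.445]
```

View pics/c4.png

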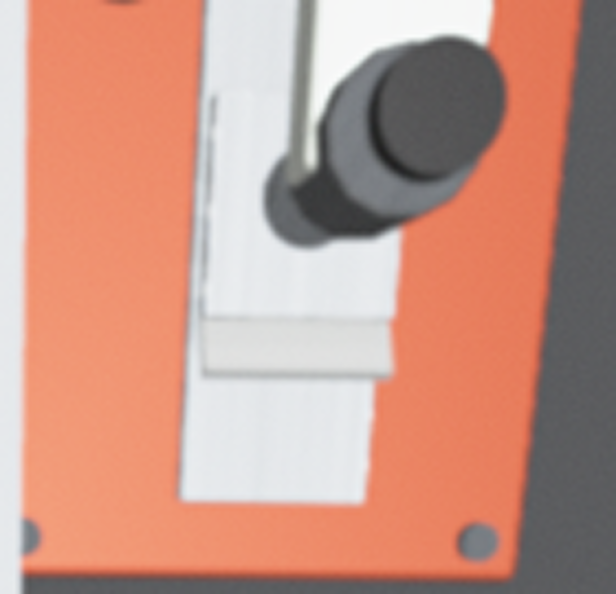

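Stand yaw 80.4°, mouth ≈(502.9,190.7); the depth heights suggest a gap ≈6.8 mm, so first touch near 60 mm. Back off, then descend with the tip 15 mm before the mouth.

```bash
python3 -m creep '[[2,-3,0,0,0,-0.013],[4,-6,0,0,0,-0.013],[5.9,-8.9,0,0,0,-0.013],[5.9,-8.9,-4,0,0,-0.013],[5.9,-8.9,-8,0,0,-0.013],[5.9,-8.9,-12,0,0,-0.013],[5.9,-8.9,-16,0,0,-0.013],[5.9,-8.9,-19,0,0,-0.013]]' && python3 -m creep '[[0,0,-0.5,0,0,0],[0,0,-0.5,0,0,0],[0,0,-0.5,0,0,0],[0,0,-0.5,0,0,0]]'; python3 -c "
from plant import manip;s=manip.sense();print(s['tcp_pos'],s['tool_rot'],s['wrist_force'],s['ft_torque'])"
```

```text
t: 5.55
tcp_pos: [469.2, 3.5, 67.9]
tool_rot: [0.765, 0.644, -0.005, -0.004]
wrist_force: [-0.1, -0.5, -1.6]
gripper_width: 17.9
t: 5.88
tcp_pos: [470.5, 3.0, 64.5]
tool_rot: [0.766, 0.643, -0.004, -0.003]
wrist_force: [0.2, 0.1, -1.4]
gripper_width: 17.8
[470.4534108    2.97146258  64.48164286] [ 0.76573174  0.64314185 -0.00403343 -0.00268342] [ 0.20204777  0.09329437 -1.3691304 ] [-0.01311121 -0.10712032 -0.06460785]
```

```bash
python3 -m creep '[[0.15,0.4,-0.6,0.001,-0.006,0.005],[0.15,0.4,-1.1,0.001,-0.006,0.005],[0.15,0.4,-1.1,0.001,-0.006,0.005],[0.15,0.4,-1.1,0.001,-0.006,0.005],[0.15,0.4,-1.1,0.001,-0.006,0.005]]'; for i in 1 2; do python3 -m creep '[[0,0,-0.1,0,0,0],[0,0,-0.1,0,0,0],[0,0,-0.1,0,0,0]]'; done; python3 -c "
from plant import manip;s=manip.sense();print(s['tcp_pos'],s['tool_rot'],s['wrist_force'],s['ft_torque'])"
```

```text
t: 6.3
tcp_pos: [472.1, 7.0, 53.7]
tool_rot: [0.764, 0.645, -0.001, -0.001]
wrist_force: [0.2, -0.3, -1.4]
gripper_width: 18.0
t: 6.55
tcp_pos: [472.0, 7.0, 52.8]
tool_rot: [0.764, 0.645, -0.001, -0.001]
wrist_force: [0.1, 0.2, -2.3]
gripper_width: 17.7
t: 6.8
tcp_pos: [472.0, 7.0, 51.7]
tool_rot: [0.764, 0.645, -0.001, -0.001]
wrist_force: [-0.0, 0.2, -1.4]
gripper_width: 17.8
[472.01869578   7.036435    51.69779901] [ 0.76402392  0.64518566 -0.00137664 -0.00101463] [-0.00400846  0.1527127  -1.421985  ] [-0.04023172 -0.01081645 -0.00827055]
```

```bash
for i in 1 2 3; do python3 -m creep '[[0,0,-0.07,0,0,0],[0,0,-0.07,0,0,0],[0,0,-0.07,0,0,0]]'|grep -E "pos|force"; done
python3 - <<'E'
from plant import manip,snapshot,calibration
import numpy as np,cv2
s=manip.sense();print(s['tcp_pos'],s['tool_rot'],s['wrist_force'],s['ft_torque'])
o=[]
for n,(a,b,c,d) in (("scene",(310,150,490,270)),("side",(230,180,360,310))):
    p,_=snapshot(n);o.append(cv2.resize(p[b:d,a:c],(400,int(400*(d-b)/(c-a))),interpolation=2)[:267])
cv2.imwrite("pics/s5.png",np.hstack([cv2.copyMakeBorder(x,0,400-len(x),0,0,0) if len(x)<400 else x for x in o])[:,:,::-1])
E
```

```text
tcp_pos: [472.0, 7.0, 50.9]
wrist_force: [-0.0, 0.0, -0.9]
tcp_pos: [471.9, 7.0, 50.2]
wrist_force: [0.7, -0.3, -1.3]
tcp_pos: [471.9, 7.0, 49.5]
wrist_force: [0.5, 0.5, -1.3]
[471.935576     7.01140285  49.46483305] [ 0.76404977  0.64515469 -0.00146824 -0.00110422] [ 0.52004819  0.49511922 -1.25257017] [-0.0785762  -0.10156454 -0.01388834]
```

View pics/s5.png

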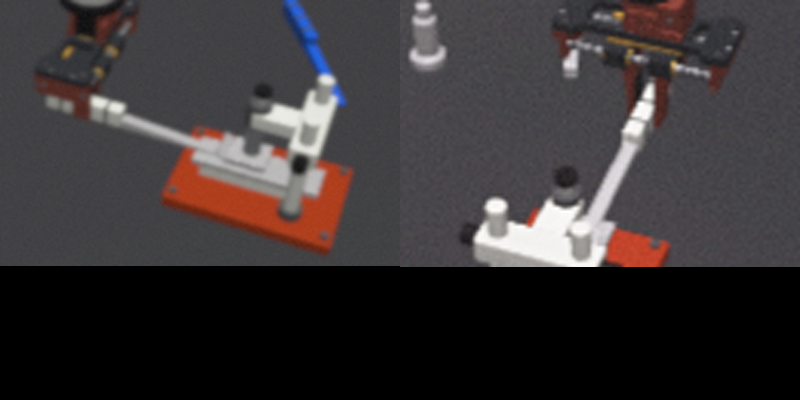

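Both views show the gauge in line with the stand and its tip over the plate's front shelf. Feel for the plate.

```bash
for i in 1 2; do python3 -m creep '[[0,0,-0.06,0,0,0],[0,0,-0.06,0,0,0],[0,0,-0.06,0,0,0]]'|grep -E "pos|force"; python3 -c "
from plant import manip;s=manip.sense();print(s['ft_torque'],s['tool_rot'])"; done
```

```text
tcp_pos: [472.0, 7.0, 48.9]
wrist_force: [-0.4, -0.5, -0.3]
[ 0.04531243 -0.0640604   0.01171101] [ 0.76406218  0.64514015 -0.00143894 -0.00104864]
tcp_pos: [472.1, 6.9, 48.5]
wrist_force: [-0.4, -1.8, 1.2]
[0.11940917 0.04791422 0.05296754] [ 0.76406509  0.64513699 -0.00138847 -0.0009319 ]
```

Contact at about 2.5 N. Sliding in.

```bash
cat > st.py <<'E'
from plant import manip
import numpy as np
s=manip.sense();a=np.array([.1668,.986,0]);n=np.array([.986,-.1668,0]);P=s["tcp_pos"]-[471.9,7.5,0];f=s["wrist_force"];q=s["tool_rot"]
print("t %.2f depth %.1f lat %.1f z %.2f | drag %.1f lat %.1f fz %.1f | tq"%(s["t"],P@a-15,P@n,P[2],f@a,f@n,f[2]),s["ft_torque"].round(2),"yaw %.2f pitch %.4f"%(np.degrees(2*np.arctan2(q[1],q[0])),2*(q[0]*q[2]-q[3]*q[1])),"w %.1f"%s["gripper_width"])
E
for i in 1 2 3 4; do python3 -m creep '[[0.05,0.28,0,0,0,0],[0.1,0.56,0,0,0,0],[0.16,0.98,0,0,0,0],[0.16,0.98,0,0,0,0]]'>/dev/null; python3 st.py; done
```

```text
t 8.48 depth -4.5 lat 0.5 z 48.62 | drag -0.1 lat -0.5 fz 0.2 | tq [ 0.46 -0.24 -0.05] yaw 80.39 pitch -0.0002 w 18.0
t 8.82 depth 6.7 lat 0.4 z 48.66 | drag 1.2 lat -0.2 fz 1.1 | tq [ 0.45 -0.21  0.  ] yaw 80.45 pitch 0.0005 w 17.9
t 9.15 depth 17.6 lat 0.4 z 48.71 | drag 1.5 lat 0.9 fz 1.4 | tq [ 0.43 -0.18 -0.02] yaw 80.49 pitch 0.0012 w 18.1
t 9.48 depth 28.7 lat 0.3 z 48.75 | drag 0.3 lat -0.0 fz -0.1 | tq [ 0.36 -0.15 -0.11] yaw 80.54 pitch 0.0019 w 17.8
```

```bash
for i in 1 2 3 4; do python3 -m creep '[[0.03,0.18,-0.02,-0.001,0,-0.001],[0.06,0.36,-0.02,-0.001,0,-0.001],[0.06,0.36,-0.02,-0.001,0,-0.001]]'>/dev/null; python3 st.py; done
```

```text
t 9.73 depth 32.7 lat 0.4 z 48.66 | drag -1.6 lat -0.4 fz 2.5 | tq [ 0.07 -0.06  0.07] yaw 80.49 pitch 0.0010 w 17.7
t 9.98 depth 36.5 lat 0.6 z 48.58 | drag -2.9 lat 0.4 fz 4.4 | tq [-0.18 -0.07  0.06] yaw 80.44 pitch 0.0000 w 17.9
t 10.23 depth 40.5 lat 0.7 z 48.48 | drag -3.1 lat -0.7 fz 4.2 | tq [-0.2  -0.06  0.02] yaw 80.39 pitch -0.0009 w 17.6
t 10.48 depth 44.4 lat 0.8 z 48.37 | drag -3.0 lat -0.4 fz 4.8 | tq [-0.25 -0.05 -0.02] yaw 80.33 pitch -0.0019 w 17.8
```

```bash
for i in 1 ; do python3 -m creep '[[0.02,0.18,0.03,0.001,0,0],[0.04,0.3,0.03,0.001,0,0],[0.04,0.3,0.03,0.001,0,0]]'>/dev/null; python3 st.py; done; for i in 1 2 3; do python3 -m creep '[[0.03,0.18,0,0,0,0],[0.04,0.3,0,0,0,0],[0.04,0.3,0,0,0,0]]'>/dev/null; python3 st.py; done
```

```text
t 10.73 depth 48.1 lat 0.6 z 48.57 | drag -0.9 lat 0.6 fz 2.4 | tq [ 0.   -0.1   0.02] yaw 80.36 pitch -0.0003 w 17.7
t 10.98 depth 51.6 lat 0.4 z 48.55 | drag -0.2 lat 1.2 fz 1.9 | tq [-0.03 -0.08  0.  ] yaw 80.38 pitch -0.0000 w 18.1
t 11.23 depth 55.0 lat 0.3 z 48.56 | drag -1.0 lat -0.3 fz 1.9 | tq [-0.13 -0.1   0.  ] yaw 80.40 pitch 0.0002 w 17.9
t 11.48 depth 58.4 lat 0.1 z 48.57 | drag -2.4 lat 0.4 fz 1.4 | tq [-0.17 -0.09  0.01] yaw 80.42 pitch 0.0005 w 17.9
```

```bash
for i in 1 2 3 4; do python3 -m creep '[[0.02,0.08,0,0,0,0],[0.03,0.15,0,0,0,0],[0.03,0.15,0,0,0,0]]'>/dev/null; python3 st.py; done
```

```text
t 11.73 depth 59.7 lat 0.2 z 48.59 | drag -4.0 lat 0.3 fz 4.1 | tq [-0.64  0.07 -0.  ] yaw 80.41 pitch 0.0000 w 17.4
t 11.98 depth 60.3 lat 0.2 z 48.63 | drag -5.3 lat -0.3 fz 5.3 | tq [-1.06  0.17  0.  ] yaw 80.38 pitch -0.0012 w 17.7
t 12.23 depth 60.8 lat 0.2 z 48.67 | drag -7.2 lat -0.7 fz 6.1 | tq [-1.16  0.3   0.05] yaw 80.34 pitch -0.0027 w 17.6
t 12.48 depth 61.3 lat 0.2 z 48.75 | drag -7.2 lat -0.9 fz 6.7 | tq [-1.09  0.26  0.04] yaw 80.29 pitch -0.0042 w 17.7
```

Drag jumped from ~1–2 N to 5–7 N at depth ≈59 mm (agrees with the ~60 mm from the measured gap), so the target is ≈71.5 mm. Easing the nose-down pitch while continuing.

```bash
python3 -m creep '[[0.03,0.15,0.03,0.005,0,0.001],[0.05,0.3,0.03,0.005,0,0.001],[0.05,0.3,0.03,0.005,0,0.001]]'>/dev/null; python3 st.py;  for i in 1 2; do python3 -m creep '[[0.03,0.15,0,0.002,0,0.001],[0.05,0.3,0,0.002,0,0.001],[0.05,0.3,0,0.002,0,0.001]]'>/dev/null; python3 st.py; done
```

```text
t 12.73 depth 62.9 lat -0.0 z 48.86 | drag -8.7 lat 0.3 fz 4.0 | tq [-1.57  0.27 -0.07] yaw 80.29 pitch -0.0013 w 17.8
t 12.98 depth 63.3 lat -0.0 z 48.80 | drag -10.4 lat -0.1 fz 7.5 | tq [-2.24  0.34  0.04] yaw 80.25 pitch -0.0030 w 18.0
t 13.23 depth 63.6 lat -0.1 z 48.81 | drag -12.0 lat -0.6 fz 8.9 | tq [-2.19  0.44 -0.02] yaw 80.19 pitch -0.0048 w 17.7
```

Drag is inflated by the tool pressing down (fz) and pitching under load; unloading it before going on.

```bash
python3 -m creep '[[0.02,0.1,0.08,0.008,0,0.003],[0.02,0.1,0.08,0.008,0,0.003],[0.02,0.1,0.08,0.008,0,0.003]]'>/dev/null; python3 st.py;  for i in 1 2; do python3 -m creep '[[0.03,0.15,0.04,0.006,0,0.003],[0.05,0.3,0.04,0.006,0,0.003],[0.05,0.3,0.04,0.006,0,0.003]]'>/dev/null; python3 st.py; done
```

```text
t 13.48 depth 63.8 lat -0.3 z 49.11 | drag -5.6 lat 1.3 fz -2.5 | tq [-1.64 -0.21 -0.13] yaw 80.32 pitch 0.0021 w 17.5
t 13.73 depth 66.1 lat -0.9 z 48.88 | drag -5.7 lat 0.9 fz -3.3 | tq [-1.64 -0.05 -0.11] yaw 80.48 pitch 0.0065 w 17.9
t 13.98 depth 68.2 lat -1.6 z 48.63 | drag -5.9 lat 1.3 fz -1.8 | tq [-1.79 -0.08 -0.07] yaw 80.63 pitch 0.0107 w 17.9
```

```bash
python3 -m creep '[[0.06,0.1,0.05,-0.004,0,-0.001],[0.1,0.2,0.05,-0.004,0,-0.001],[0.1,0.2,0.05,-0.004,0,-0.001]]'>/dev/null; python3 st.py;  for i in 1 ; do python3 -m creep '[[0.06,0.15,0.04,-0.001,0,-0.001],[0.08,0.2,0.04,-0.001,0,-0.001],[0.08,0.2,0.04,-0.001,0,-0.001]]'>/dev/null; python3 st.py; done
```

```text
t 14.23 depth 68.6 lat -1.6 z 48.73 | drag -8.7 lat -2.0 fz 2.6 | tq [-2.09  0.26  0.  ] yaw 80.55 pitch 0.0037 w 17.9
t 14.48 depth 68.6 lat -1.6 z 48.91 | drag -10.1 lat -0.1 fz 4.2 | tq [-2.27  0.4   0.07] yaw 80.44 pitch -0.0006 w 17.9
```

```bash
python3 -m creep '[[0.08,0.1,0.08,0.004,0,0],[0.12,0.25,0.08,0.004,0,0],[0.12,0.25,0.08,0.004,0,0]]'>/dev/null; python3 st.py;  for i in 1 ; do python3 -m creep '[[0.05,0.15,0.05,0.003,0,0.001],[0.07,0.2,0.05,0.003,0,0.001],[0.07,0.2,0.05,0.003,0,0.001]]'>/dev/null; python3 st.py; done
```

```text
t 14.73 depth 70.1 lat -1.7 z 49.13 | drag -7.3 lat -0.0 fz -1.4 | tq [-1.83  0.21 -0.01] yaw 80.43 pitch 0.0010 w 17.4
t 14.98 depth 70.7 lat -1.9 z 49.12 | drag -7.5 lat 0.1 fz -0.5 | tq [-2.03  0.07 -0.01] yaw 80.45 pitch 0.0016 w 18.0
```

```bash
python3 -m creep '[[0.03,0.2,0.05,0.002,0,0],[0.04,0.22,0.05,0.002,0,0],[0.04,0.22,0.05,0.002,0,0]]'>/dev/null; python3 st.py
python3 - <<'E'
from h import *
from plant import snapshot,calibration
np.set_printoptions(precision=2,suppress=True)
for n in("scene","side"):
    D=[]
    for k in range(6): p,d=snapshot(n);D.append(d)
    c=calibration(n);np.savez(f"pics/{n}9.npz",p=p,d=np.median(D,0),**c)
    z0=load(n+"0");z1=load(n+"9")
    # pixels that lay on the pressure plate top / lower plate / red base before
    for nm,lo,hi,x in(("press",57,64,(-12,45)),("head",90,140,(-60,110)),("lower",42,47,(50,110)),("red",15,20,(-60,110))):
        T=z0["cam_to_world"];K=np.linalg.inv(z0["K"]);v,u=np.indices(z0["d"].shape)
        def world(d): return (np.stack([u,v,np.ones_like(u)],-1)@K.T*d[...,None])@T[:3,:3].T+T[:3,3]
        A=world(z0["d"]);B=world(z1["d"]);r=A-[502.9,190.7,0];s=r@[.1668,.986,0];l=r@[.986,-.1668,0]
        m=(s>x[0])&(s<x[1])&(abs(l)<(65 if nm in("red","head") else 20))&(A[...,2]>lo)&(A[...,2]<hi)&(z1["d"]>0)
        dz=(B-A)[m][:,2];dz=dz[abs(dz)<5];print(n,nm,len(dz),"dz median %.2f mean %.2f se %.2f"%(np.median(dz),dz.mean(),dz.std()/max(1,len(dz))**.5))
s=load("scene9")["p"][150:270,310:490];t=load("side9")["p"][180:310,230:360]
w,d=snapshot("wrist")
cv2.imwrite("pics/s9.png",np.vstack([np.hstack([cv2.resize(s,(450,300),interpolation=2),cv2.resize(t,(300,300),interpolation=2)]),cv2.resize(w,(750,300))])[:,:,::-1])
E
python3 st.py
```

```text
t 15.23 depth 71.5 lat -2.2 z 49.16 | drag -8.2 lat 1.1 fz -1.1 | tq [-2.03 -0.04 -0.11] yaw 80.40 pitch 0.0012 w 17.8
scene press 162 dz median 0.79 mean 0.63 se 0.13
scene head 680 dz median -0.04 mean -0.01 se 0.06
scene lower 131 dz median 0.74 mean 0.88 se 0.15
scene red 747 dz median 0.40 mean 0.45 se 0.05
side press 11 dz median 0.80 mean 0.87 se 0.52
side head 796 dz median -0.00 mean -0.04 se 0.07
side lower 172 dz median 0.65 mean 0.63 se 0.12
side red 579 dz median 0.54 mean 0.57 se 0.06
t 15.88 depth 71.5 lat -2.2 z 49.15 | drag -8.0 lat 1.9 fz 0.6 | tq [-2.01 -0.05 -0.03] yaw 80.41 pitch 0.0012 w 17.7
```

View pics/s9.png

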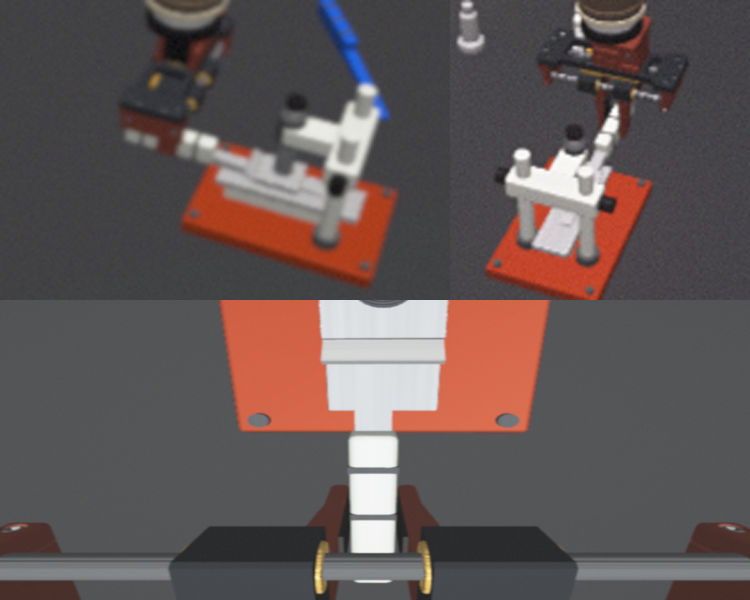

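The final view shows the gauge straight and near-centred, blade under the lip at (320–445,350). I'll compare the plate's height above the lower plate, before and now, with the wrist depth.

```bash
python3 - <<'E'
from h import *
from plant import snapshot,calibration
c=calibration("wrist");D=[]
for k in range(6): p,d=snapshot("wrist");D.append(d)
now=dict(c,p=p,d=np.median(D,0))
def rep(nm,z):
    P=pts(z,np.ones(z["d"].shape,bool));r=P-[502.9,190.7,0];s=r@[.1668,.986,0];l=r@[.986,-.1668,0]
    g=lambda a,b,x0,x1,y0,y1:P[(s>a)&(s<b)&(l>x0)&(l<x1)&(P[:,2]>y0)&(P[:,2]<y1)][:,2]
    for q,A in(("press",g(2,16,-19,19,52,66)),("lip",g(-11,-1,-18,18,52,72)),("low L",g(-38,-16,-20,-11,40,50)),("low R",g(-38,-16,11,20,40,50)),("blade",g(-35,-16,-4,3,46,60)),("red",g(-50,-10,-60,-35,12,24))): print(nm,q,len(A),np.median(A).round(2) if len(A) else "")
rep("before",load("w4"));rep("now",now)
uv=[(318,176)];print("handle front top",cast(now,uv,45+26),"plate front",cast(now,[(328,147)],45))
E
python3 st.py
```

```text
before press 618 59.97
before lip 405 60.27
before low L 195 45.33
before low R 192 45.13
before blade 24 46.31
before red 796 18.32
now press 3904 60.76
now lip 2324 61.35
now low L 956 45.27
now low R 962 45.21
now blade 745 54.91
now red 3562 18.3
handle front top [[492.35880565 144.47331404  71.        ]] plate front [[497.84304061 152.14710711  45.        ]]
t 16.18 depth 71.5 lat -2.3 z 49.14 | drag -8.1 lat 1.8 fz 0.2 | tq [-2.05  0.   -0.09] yaw 80.40 pitch 0.0012 w 17.7
```

All agree on about 1 mm lift, and the pose has held for a second.

```bash
python3 -c "
from plant import manip
print(manip.sign_off())"; python3 st.py
```

```text
the job is handed in; nothing more can be done
None
the job is handed in; nothing more can be done
```

I gripped the tapered silver gauge, lined it up with the stand and slid its blade flat along the lower plate under the pressure plate. First touch came at about 59 mm, when the drag rose from 1–2 N to 5–7 N. I stopped at 71.5 mm, 12.5 mm further in, and handed in at 16.2 s still gripping it. The drag was about 8 N and there was almost no vertical load.

**Last checks:**
- **Lift:** the wrist camera's depth shows the pressure plate up 0.8 mm and its lip up 1.1 mm. The blade's thickness at the mouth, less the gap I measured, gives about 0.95 mm.
- **Depth:** the handle's position in the wrist picture puts the tip at about 72.7 mm, against 71.5 mm from the arm.
- **Flatness and hold:** pitch was within 0.1° of level, and the depth held steady for about the last second before handing in.

**What disagreed or went less well:**
- **Scene and side cameras:** their depth was inconclusive about the lift, because the fixed red base also appeared to have moved by about 0.5 mm.
- **Drag on the way in:** it briefly reached 12 N because the tool was pressing down. I eased that off before going on, and the nose then tilted up about 0.6° for a moment before I levelled it.
- **Sideways position:** the arm reads about 2 mm off the stand's centre line, though the blade looks nearly centred in the last wrist picture.

I did not touch the short-bladed gauge, the probe or the sample disc, but I did not measure them again at the end.

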